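Clip the big tube into the inclined tube mixer

ROBOT

A 6-joint arm with a two-finger parallel gripper is mounted at the origin on the work surface. World frame = base frame: x ahead of the robot, y to its left, z up, the work surface at z = 0. Lengths are in m, angles in degrees, forces in N, time in s.
With the tool pointing down it reaches from about 0.35 to 0.875 m from the base axis. Payload 4.2 kg.
Tool frame: the origin (TCP) lies on the centre line of the jaws, within the pads' length; the fingertips stand tip_reach ahead of it and the grasp point (between the pads) is the TCP (tip_reach is the distance from the TCP to the fingertips, in m); z points along the fingers, y is the line along which they close (so a half turn about z gives the same grasp; the last joint's range is limited). The gripper opens to 87 mm and grips with 3 to 60 N. Pads are 19 mm wide; open, the fingers measure 117 mm over their backs; the gripper's body (75 mm by 190 mm) begins 51 mm behind the grasp point.
Start: joints at [-55.256, 22.042, 0.453, 0, -68.411, -14.817], TCP at [0.213, -0.588, 0.203] pointing down, gripper open.
Joint ranges: [-179.83, 179.83], [-69.29, 118.12], [-61.27, 80.66], [-181.25, 117.63], [-171.15, -9.14], [-177.46, 177.46]. Speed limits (degrees/s): [159.86, 159.86, 180, 180, 180, 180].

INTERFACE

Orientations are given as a 3x3 rotation matrix whose columns are the frame's x, y, z axes.
In Python, from station import sense, capture, finish_job, tip_reach gives the robot as it stands.
- The arm moves only by the tool arm_command, never from a script. Its argument "deltas" is a list of rows, each a list of 7 numbers: the turn, a rotation vector about the tool's x, y, z in rad, then the shift along the tool's x, y, z in cm, then the closure, from -1 (fully open) to 1 (shut), so that 0 is half open. In form: [[rx, ry, rz, dx, dy, dz, hand], ...]. A call has 1 to 8 rows; each row is the pose to reach, as a shift and turn from the pose commanded when the call began, along the tool's axes at that moment; what a row does not reach only later rows make up. A row lasts 1/12 s, in which the tool goes at most 41.7 mm and 7.16 degrees, less where a joint would pass 70% of its speed; a pose out of reach is approached as far as the arm can. A call with a gripper value outside its range is refused whole. The fingers move at their own pace and stop on an object; the grip force is fixed at half the most. Time passes only in rows, so rows that repeat a pose let the fingers close. It gives the time, the measured TCP pose, the force, the opening and the grip force at its end, in the units of the state.
- sense(): the state, without advancing time (a new reading comes with each control period).
- capture(name): name is "scene" or "side" or "wrist"; returns a dict with "pixels" (480x640x3 uint8, blue, green, red), "fovy" (degrees; the focal length in pixels is half the picture's height over the tangent of half this angle, whatever the lens; pixels are square), "cx", "cy" (the principal point, pixels), "rvec" (rotation vector, rad) and "tvec" (3), from world to camera coordinates, as OpenCV has them. Camera axes: x right, y down, z forward; pixel columns grow to the right and rows downward; lengths in m; the calibration is good to about 2 mm. The wrist camera is an equidistant fisheye: a pixel r from the principal point sees the ray r / f radians off the axis. A picture is of the moment at which its call begins. There is no depth.
- finish_job(): hands the job in; it is judged then, once.
The state is a dict: "time_s": time; "joints": joint angles; "joint_velocities": joint speeds; "effort": joint torques, N m; "tcp_pos": TCP position; "ee_rot": TCP orientation; "wrist_force": force on the tool from outside, world axes, zero at the start; "moment": the same for the moment, N m; "gripper_width": opening from 0.0 (shut) to 1.0 (fully open); "gripper_force": force on a finger pad.
Only numpy, scipy, OpenCV 4.12 (cv2) and the standard library are available. Lean on these libraries where they do the work, as an engineer would, in place of code of your own. Each camera call takes 0.05 s, during which the arm holds its last target. There are 200 camera calls.

TASK

Take the thick tube from the cradle and snap it into the two spring clips on the mixer's sloping head, cap uphill and tube body in both clips, pushing square to the slope until it clicks fully home onto the seat and no harder. Let go of it, and leave the thin tube and everything else on the bench where it is.

Things in the scene. Friction and masses are not known exactly. Their poses are not given: they have to be found in the camera images.
- tube: The thick tube: white, 30 mm in diameter, with a grey cap (35 mm in diameter); about 60 g. Origin on the axis, at mid-body; x runs towards the cap: body x -46 to +46 mm, cap +46 to +60 mm, cone to -58 mm. It starts lying level in one of the cradle's two places, cap away from the robot, axis 45 mm above the table.
- thin_tube: The thin tube, a bystander: same make, length and colours, but 17 mm in diameter (cap 21 mm). It lies in the cradle's other place. Origin and axes as for the thick tube.
- cradle: Fixed grey tray 120 x 200 mm; two places at y -50 and +50 mm, each of two V supports (12 mm thick, 46 mm high) at x -34 and +34 mm, so that the tube's middle is free to be gripped from above. Origin at the centre of its underside, x along the tubes, z up. Which tube lies in which place varies.
- head: The mixer's head: fixed white plate 170 x 130 mm, tilted 28 degrees, facing up and towards the robot. Origin in its surface, 115 mm above the table; x up the slope (away from the robot), y across, z square out of it. The tube holder runs over it along x, at y = 0. A lip at x = -74 mm, 29 mm high, closes the lower end.
- clip_low (a point): The lower clip: two steel spring jaws, 10 mm wide along x, up to 26 mm either side of the middle. The point is on the holder's line, x = -33, y = 0, z = 52 mm of the head. Clips and bed are one unit, set at an unknown, unreported height that stays put: a tube fully home has its axis 0 to 18 mm above this point (head z 52 to 70 mm).
- clip_high (a point): The same point of the upper clip, x = +33 mm. Pushed in along the head's -z, the tube meets the jaws when its axis is about 20 mm above home; resistance grows to a peak of some 8 to 14 N, is gone by 8 mm above home, then the jaws draw it in until it lands on the rigid bed (18 mm wide, between and below the clips).
- hoop_mid (a point): Middle of the crossbar of a fixed steel hoop (10 mm bar, 116 mm wide) that stands out of the head's upper end, at x = +82, z = 150 mm of the head. It is in the way of a gripper coming straight down on the holder; coming in along the head's z axis there is room.
- seat_pin (a joint): A small sprung pin (8 mm in diameter, about 1 N) in the middle of the holder's bed: 0 m when the bed is empty, about 0.004 m pressed in when the tube lies fully home on the bed.
- mixer: The mixer's fixed housing, white, 200 x 170 mm and 45 mm high, carrying the head. Origin at the table, below the head's origin; x away from the robot.
- pen: Bystander: marker pen 130 mm long lying on the bench.
- bottle: Bystander: glass bottle with a cap, 70 mm in diameter, 160 mm high.
- beaker: Bystander: glass beaker, 66 mm in diameter, 85 mm high.
- tip_box: Bystander: closed plastic box 120 x 85 x 60 mm.
- pipette: Bystander: pipette 240 mm long lying on the bench.
- boat: Bystander: shallow metal dish 90 mm in diameter, 20 mm high.
Things that resemble listed ones, but are neither listed nor needed, are in the scene too. What is shaped like the tube but black or purple is not meant.

How it is judged:
By the outcome, as a careful person would: the job done as asked, in the order asked, and still so for the second after the job is handed in, with the robot touching nothing.
It also fails if it takes over 72 s, if anything falls off the work surface, if the arm or the gripper's body presses on something with over 40 N, if the wrist force passes 120 N, or if a joint passes its speed limit or range.

## Working session

There is one attempt and no reset: what is moved stays moved. The work goes in short steps, Python scripts to look and compute and a tool call to move; the robot and the scene stay as the last step left them, time stands still between calls to the robot, and variables do not carry over. Pictures are saved under pics/ and viewed, at most 10 in all, crops included, and the job is handed in when it is done.

Besides the shell and the picture viewer there is one more tool, called after "Call:" as name(argument=value, ...) on one line, values as JSON. arm_command: Moves the arm, as the interface text tells. Its arguments: {"type":"object","properties":{"deltas":{"type":"array"}},"required":["deltas"]}

```bash
ls; mkdir -p pics; python3 - <<'E'
from station import *
import cv2
s=sense();print(s,tip_reach)
a=capture("scene");b=capture("side")
for n,c in(("scene",a),("side",b)):
    cv2.imwrite(f"pics/{n}0.png",c["pixels"]);print(n,c["fovy"],c["cx"],c["cy"],c["rvec"],c["tvec"])
E
```

```text
pics
{'time_s': 0.0, 'joints': array([-5.52566316e+01,  2.20898181e+01,  3.79661609e-01, -2.76523097e-02,
       -6.84109499e+01, -1.48168310e+01]), 'joint_velocities': array([-0.08869194,  0.01541103, -0.01523998, -0.02282432,  0.02712484,
       -0.0536117 ]), 'effort': array([ 1.78878883e-03, -3.90669465e+01,  1.87408358e+01,  4.22008842e+00,
        1.10554116e-02, -2.03950285e-04]), 'tcp_pos': array([ 0.21280225, -0.58697123,  0.20157224]), 'ee_rot': array([[-9.40190998e-01, -3.40646720e-01, -8.35822877e-04],
       [-3.40647729e-01,  9.40188893e-01,  1.99257655e-03],
       [ 1.07066718e-04,  2.15812370e-03, -9.99997666e-01]]), 'wrist_force': array([ 0.45456547, -0.59640212, -0.42384703]), 'moment': array([-0.00441742,  0.01123371, -0.00314694]), 'gripper_force': 0.0, 'gripper_width': 0.9981385096873603} 0.019
scene 55.712575006160954 312.9279372365598 237.23411404142865 [ 2.45996906  0.82391828 -0.22355869] [-0.44281663 -0.20743836  1.5754958 ]
side 42.117237749226646 305.93299679931795 238.93104892664655 [ 0.81163349 -2.59046273  1.03217355] [0.47668477 0.35151343 1.35412084]
```

View pics/scene0.png

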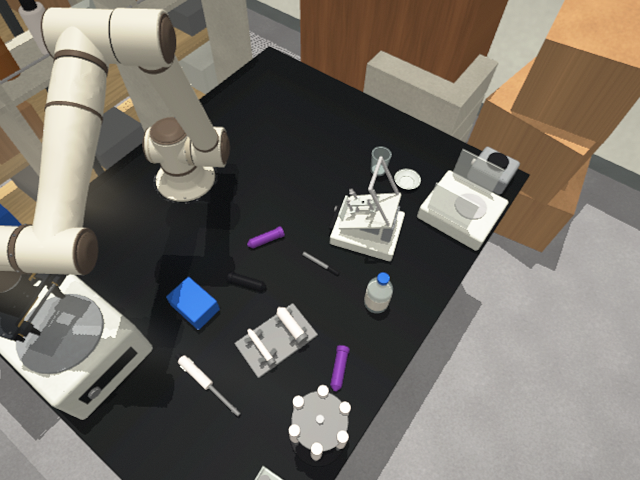

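View pics/side0.png

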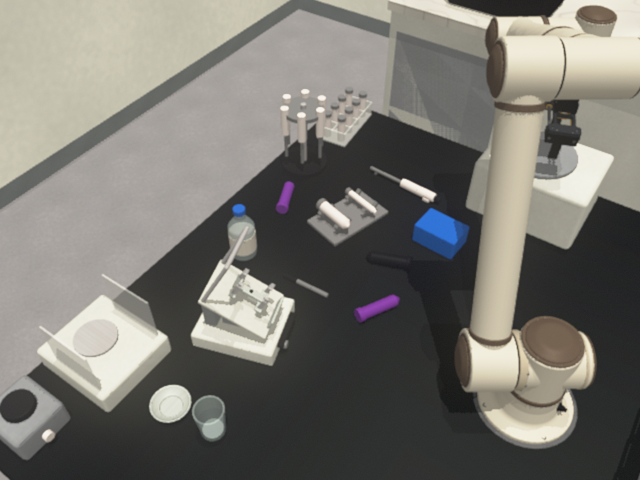

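The scene view shows the thick tube at about (292,325), the thin one at (261,347), and the mixer at (370,220). The side view shows the thick tube at (333,214) and the mixer at (245,315). Next I'll enlarge both.

```bash
cat > h.py <<'E'
import numpy as np, cv2
def cam(c):
    R=cv2.Rodrigues(np.array(c["rvec"]))[0]; t=np.array(c["tvec"]).ravel()
    f=240/np.tan(np.radians(c["fovy"])/2); return R,t,f
def ray(c,u,v,fish=False):
    R,t,f=cam(c); x=np.array([u-c["cx"],v-c["cy"]])/f
    if fish:
        r=np.linalg.norm(x)+1e-12; d=np.r_[x/r*np.sin(r),np.cos(r)]
    else: d=np.r_[x,1]
    return -R.T@t, R.T@(d/np.linalg.norm(d))
def plane(c,u,v,z,fish=False):
    o,d=ray(c,u,v,fish); return o+d*(z-o[2])/d[2]
def tri(*obs):
    A=0;b=0
    for c,u,v,f in obs:
        o,d=ray(c,u,v,f); P=np.eye(3)-np.outer(d,d); A=A+P; b=b+P@o
    p=np.linalg.solve(A,b)
    return p,[np.linalg.norm(np.cross(p-ray(c,u,v,f)[0],ray(c,u,v,f)[1])) for c,u,v,f in obs]
def proj(c,p,fish=False):
    R,t,f=cam(c); q=R@np.asarray(p)+t
    if fish:
        r=np.hypot(q[0],q[1]); k=np.arctan2(r,q[2])/max(r,1e-12)
    else: k=1/q[2]
    return q[:2]*k*f+[c["cx"],c["cy"]]
E
python3 - <<'E'
from station import *
from h import *
import pickle
a=capture("scene");b=capture("side");pickle.dump((a,b),open("v0.pkl","wb"))
def crop(c,x,y,w,h): return cv2.resize(c["pixels"][y:y+h,x:x+w],(400,300),interpolation=cv2.INTER_CUBIC)
im=np.vstack([np.hstack([crop(a,320,150,100,75+0),crop(a,320,195,100,75)]),np.hstack([crop(b,190,210,120,90),crop(b,190,280,120,90)])])
im=np.vstack([np.hstack([crop(a,310,145,160,120),crop(a,220,290,120,90)]),np.hstack([crop(b,185,225,160,120),crop(b,290,170,120,90)])])
cv2.imwrite("pics/crop1.png",im)
E
```

```text
(no output)
```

View pics/crop1.png

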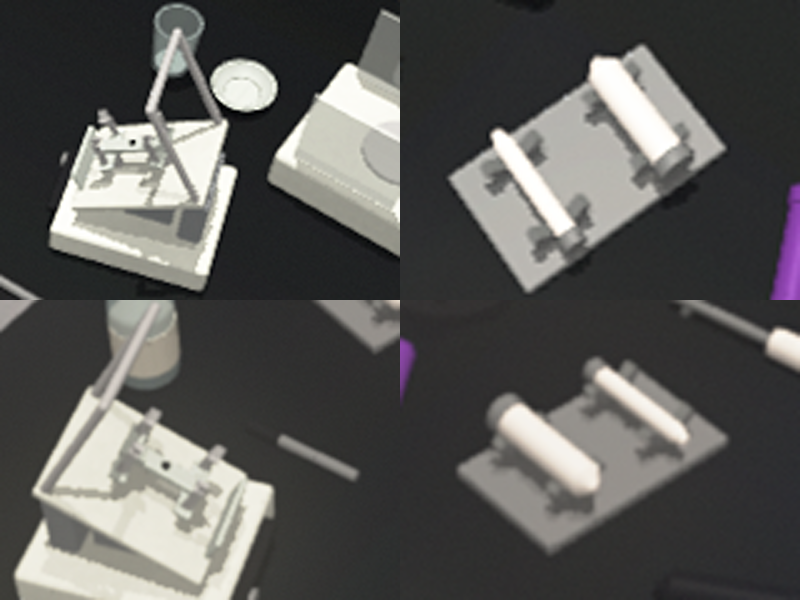

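Crops: the tray corners and tubes are clear in both views. The head's corners are visible, the lip is at the lower end, and the pin shows as a dark dot at crop (132,142) in scene and (165,465) in side.

```bash
python3 - <<'E'
from h import *
import pickle
np.set_printoptions(precision=4,suppress=True)
a,b=pickle.load(open("v0.pkl","rb"))
A=lambda x,y:(a,310+x/2.5,145+y/2.5,False); B=lambda x,y:(b,185+x/2.5,225+(y-300)/2.5,False)
C=lambda x,y:(a,220+(x-400)*.3,290+y*.3,False); D=lambda x,y:(b,290+(x-400)*.3,170+(y-300)*.3,False)
T={}
for n,p,q in [("pin",A(132,142),B(165,465)),("up+",A(228,122),B(38,490)),("up-",A(198,205),B(92,393)),("lo+",A(97,125),B(200,583)),("lo-",A(75,205),B(245,475)),
 ("trayA",C(450,178),D(727,440)),("trayB",C(643,45),D(550,552)),("trayC",C(725,148),D(458,470)),
 ("cap",C(678,165),D(500,410)),("cone",C(597,62),D(598,490)),("thincap",C(573,245),D(592,368)),("thincone",C(494,132),D(687,442))]:
    T[n],e=tri(p,q); print(n,T[n],np.array(e)*1e3)
for n in T:
    if n in("cap","cone"):
        pass
print("tray by plane z=.008",[plane(*C(*p)[:3],.006)[:2] for p in((450,178),(643,45),(725,148),(530,292))])
c=np.mean([T[k] for k in("up+","up-","lo+","lo-")],0);print("headmid",c)
ux=T["up+"]+T["up-"]-T["lo+"]-T["lo-"];uy=T["up+"]+T["lo+"]-T["up-"]-T["lo-"]
print(ux/2,np.linalg.norm(ux)/2,np.degrees(np.arctan2(ux[1],ux[0])),uy/2,np.degrees(np.arctan2(-uy[0],uy[1])))
d=T["cap"]-T["cone"];print(np.linalg.norm(d),np.degrees(np.arctan2(d[1],d[0])))
E
```

```text
pin [0.5982 0.1852 0.1478] [1.0023 1.0023]
up+ [0.6724 0.2743 0.1526] [1.9388 1.9388]
up- [0.7078 0.1564 0.1476] [1.0946 1.0946]
lo+ [0.5266 0.2302 0.0778] [3.3093 3.3093]
lo- [0.5707 0.1111 0.0767] [1.0089 1.0089]
trayA [ 0.5387 -0.3398  0.007 ] [0.2955 0.2955]
trayB [ 0.5919 -0.1487  0.0049] [0.0352 0.0352]
trayC [ 0.7054 -0.1817  0.0076] [0.0051 0.0051]
cap [ 0.6928 -0.2275  0.0474] [1.2283 1.2283]
cone [ 0.5803 -0.1973  0.0417] [1.4942 1.4942]
thincap [ 0.6641 -0.3261  0.0357] [1.531 1.531]
thincone [ 0.5515 -0.2934  0.0347] [0.5938 0.5938]
tray by plane z=.008 [array([ 0.5386, -0.3395]), array([ 0.5922, -0.1491]), array([ 0.7051, -0.1812]), array([ 0.6523, -0.3709])]
headmid [0.6194 0.193  0.1137]
[0.1415 0.0447 0.0728] 0.1652893510843052 17.52669078747188 [-0.0397  0.1185  0.0031] 18.531914219130876
0.1165799283832913 -15.01957456254966
```

```bash
cat >> h.py <<'E'
from scipy.spatial.transform import Rotation as Ro
np.set_printoptions(precision=4,suppress=True)
def delta(s,p,R):
    R0=np.array(s["ee_rot"]); p0=np.array(s["tcp_pos"])
    return np.r_[Ro.from_matrix(R0.T@R).as_rotvec(), R0.T@(np.asarray(p)-p0)*100]
def Rtool(z,y):
    z=np.array(z,float);z/=np.linalg.norm(z);y=np.array(y,float);y-=z*(y@z);y/=np.linalg.norm(y)
    return np.c_[np.cross(y,z),y,z]
def Rdown(tubeyaw):
    a=np.radians(tubeyaw); return Rtool([0,0,-1],[-np.sin(a),np.cos(a),0])
def Rhead(yaw):
    a=np.radians(yaw);t=np.radians(28); ex=np.array([np.cos(t)*np.cos(a),np.cos(t)*np.sin(a),np.sin(t)]);ey=np.array([-np.sin(a),np.cos(a),0]); return np.c_[ex,ey,np.cross(ex,ey)]
E
python3 - <<'E'
from station import *
from h import *
print(delta(sense(),[.636,-.212,.20],Rdown(-15.6)))
E
```

```text
[  0.0012  -0.0005   0.62   -52.561   20.8622   0.2194]
```

Call:
arm_command(deltas=[[0,0,0.1,-4,1.6,0,-1],[0,0,0.2,-8,3.2,0,-1],[0,0,0.3,-12,4.8,0,-1],[0,0,0.4,-16,6.4,0,-1],[0,0,0.5,-19.8,7.9,0,-1],[0,0,0.62,-23.6,9.4,0,-1],[0,0,0.62,-27.4,10.9,0,-1],[0,0,0.62,-31.2,12.4,0,-1]])

```text
time_s: 0.87
tcp_pos: [0.462, -0.3658, 0.2027]
ee_rot: [[-0.963, 0.269, -0.0], [0.269, 0.963, 0.0], [0.0, 0.0, -1.0]]
wrist_force: [1.1, -0.7, -0.7]
gripper_width: 1.0
gripper_force: 0.0
```

Call:
arm_command(deltas=[[0,0,0,-3.1,-1.2,0,-1],[0,0,0,-6.2,-2.4,0,-1],[0,0,0,-9.3,-3.6,0,-1],[0,0,0,-12.4,-4.8,0,-1],[0,0,0,-12.4,-4.8,0,-1]])

```text
time_s: 1.28
tcp_pos: [0.5709, -0.4492, 0.1984]
ee_rot: [[-0.963, 0.269, -0.002], [0.269, 0.963, 0.001], [0.002, -0.0, -1.0]]
wrist_force: [-0.4, -0.5, -1.3]
gripper_width: 1.005
gripper_force: 0.0
```

```bash
python3 - <<'E'
from station import *
from h import *
s=sense();print(s["time_s"],s["tcp_pos"],s["joints"],delta(s,[.636,-.212,.20],Rdown(-15.6)))
E
```

```text
1.2833 [ 0.5709 -0.4492  0.1984] [-25.4787  32.4095  16.8999   0.0219 -74.6051 -80.1259] [-0.     -0.002   0.      0.1045 24.5956 -0.1583]
```

Call:
arm_command(deltas=[[0,0,0,0.1,4,0,-1],[0,0,0,0.1,8,0,-1],[0,0,0,0.1,12,0,-1],[0,0,0,0.1,16,0,-1],[0,0,0,0.1,20,0,-1],[0,0,0,0.1,24,0,-1],[0,0,0,0.1,24.6,0,-1],[0,0,0,0.1,24.6,0,-1]])

```text
time_s: 1.95
tcp_pos: [0.633, -0.207, 0.2026]
ee_rot: [[-0.964, 0.265, -0.0], [0.265, 0.964, 0.0], [0.0, 0.0, -1.0]]
wrist_force: [-0.3, 0.2, -0.1]
gripper_width: 0.996
gripper_force: 0.0
```

```bash
python3 - <<'E'
from station import *
from h import *
import pickle
c=capture("wrist");s=sense();pickle.dump((c,s),open("w1.pkl","wb"))
print(delta(s,[.636,-.212,.20],Rdown(-15.6)))
cv2.imwrite("pics/w1.png",c["pixels"])
for p in ([.636,-.212,.045],[.636+.0578,-.212-.0161,.045]):print(proj(c,p,True))
E
```

```text
[-0.0002 -0.0004  0.0023 -0.4179 -0.2184  0.2578]
[311.271  225.1312]
[311.3038 284.9768]
```

View pics/w1.png

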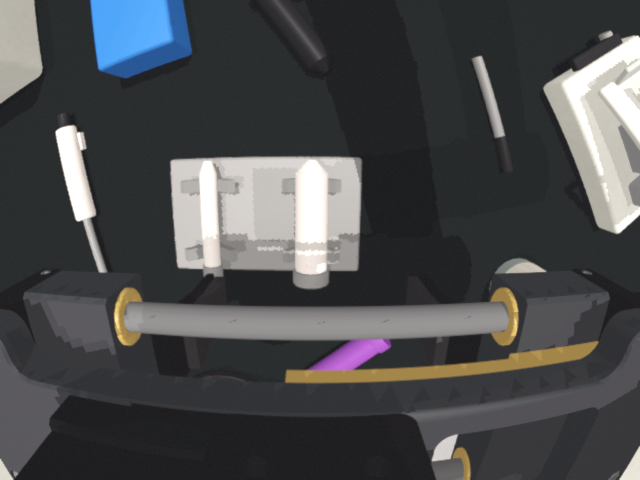

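The wrist view shows the thick tube running vertically at u≈312, with the cone tip at v≈160 and the white/cap junction at v≈271. The thin tube is at u≈210. I'll fit the axis.

```bash
python3 - <<'E'
from station import *
from h import *
import pickle
c,s=pickle.load(open("w1.pkl","rb"));g=c["pixels"].min(2)
pts=[]
for v in range(186,240,6):
    u=np.where(g[v,270:355]>200)[0]+270; pts.append(plane(c,(u.min()+u.max())/2,v,.045,True)); print(v,u.min(),u.max(),pts[-1])
pts=np.array(pts);k=np.polyfit(pts[:,0],pts[:,1],1);yaw=np.degrees(np.arctan(k[0]));print("yaw",yaw)
col=g[:,305:320].min(1);vs=np.where(col[150:290]>200)[0]+150;print(vs.min(),vs.max())
e=np.array([np.cos(np.radians(yaw)),np.sin(np.radians(yaw)),0])
tip=plane(c,312,160,.045,True);cap=plane(c,312,286,.045,True);print(tip,cap,(cap-tip)@e)
m=tip+.058*e; m[1]=np.polyval(k,m[0]); print("mid",m)
print(delta(sense(),m,Rdown(yaw)))
E
```

```text
186 296 326 [ 0.6005 -0.2024  0.045 ]
192 296 326 [ 0.6058 -0.2039  0.045 ]
198 296 327 [ 0.6113 -0.2049  0.045 ]
204 296 327 [ 0.6168 -0.2064  0.045 ]
210 296 327 [ 0.6222 -0.2079  0.045 ]
216 296 327 [ 0.6277 -0.2095  0.045 ]
222 296 327 [ 0.6332 -0.211   0.045 ]
228 296 326 [ 0.6386 -0.213   0.045 ]
234 296 326 [ 0.6442 -0.2145  0.045 ]
yaw -15.546430130360102
163 272
[ 0.5777 -0.1951  0.045 ] [ 0.695  -0.2277  0.045 ] 0.12181676038519042
mid [ 0.6335 -0.2113  0.045 ]
[-0.0002 -0.0004  0.0013 -0.1684 -0.2152 15.7579]
```

Call:
arm_command(deltas=[[0,0,0,-0.3,-0.2,3,-1],[0,0,0,-0.3,-0.2,6.5,-1],[0,0,0,-0.3,-0.2,10,-1],[0,0,0,-0.3,-0.2,13,-1],[0,0,0,-0.3,-0.2,15,-1],[0,0,0,-0.3,-0.2,15.5,-1],[0,0,0,-0.3,-0.2,15.7,-1],[0,0,0,-0.3,-0.2,15.7,-1]])

```text
time_s: 2.67
tcp_pos: [0.6353, -0.2139, 0.0463]
ee_rot: [[-0.963, 0.27, 0.001], [0.27, 0.963, -0.001], [-0.001, -0.0, -1.0]]
wrist_force: [0.9, -0.9, -0.1]
gripper_width: 1.001
gripper_force: 0.0
```

```bash
python3 - <<'E'
from station import *
from h import *
s=sense();print(s["tcp_pos"],s["wrist_force"],delta(s,[.635,-.2116,.045],Rdown(-15.5)))
E
```

```text
[ 0.6353 -0.2139  0.0463] [ 0.8994 -0.857  -0.0957] [-0.0004  0.0011 -0.0028  0.0904  0.2134  0.1333]
```

Call:
arm_command(deltas=[[0,0,0,0,0.2,0.1,-1],[0,0,0,0,0.2,0.1,-0.3],[0,0,0,0,0.2,0.1,0],[0,0,0,0,0.2,0.1,0.5],[0,0,0,0,0.2,0.1,1],[0,0,0,0,0.2,0.1,1],[0,0,0,0,0.2,0.1,1],[0,0,0,0,0.2,0.1,1]])

```text
time_s: 3.33
tcp_pos: [0.6355, -0.2106, 0.0447]
ee_rot: [[-0.963, 0.269, -0.0], [0.269, 0.963, -0.0], [-0.0, -0.0, -1.0]]
wrist_force: [-0.3, 0.0, 0.6]
gripper_width: 0.557
gripper_force: 0.0
```

Call:
arm_command(deltas=[[0,0,0,0,0,0,1],[0,0,0,0,0,0,1],[0,0,0,0,0,0,1],[0,0,0,0,0,0,1],[0,0,0,0,0,0,1],[0,0,0,0,0,0,1]])

```text
time_s: 3.83
tcp_pos: [0.6355, -0.2106, 0.0446]
ee_rot: [[-0.963, 0.269, -0.0], [0.269, 0.963, -0.0], [0.0, -0.0, -1.0]]
wrist_force: [0.0, 1.4, -0.1]
gripper_width: 0.097
gripper_force: 0.0
```

```bash
python3 - <<'E'
from station import *
from h import *
s=sense();print(s["tcp_pos"],s["wrist_force"],s["gripper_width"],s["gripper_force"])
H=Rhead(18.2);O=np.array([.6194,.193,.115]);R=Rtool(-H[:,2],H[:,1])
print("up",delta(s,[.635,-.2116,.26],Rdown(-15.5)))
s2=dict(s);s2["tcp_pos"]=np.array([.635,-.2116,.26])
P=O+H@[0,0,.15];print(P,delta(s2,P,R))
E
```

```text
[ 0.6355 -0.2106  0.0446] [ 0.0073  1.4311 -0.0541] 0.09728864978523642 0.0
up [ -0.      -0.      -0.0017   0.0229  -0.1058 -21.5372]
[0.5525 0.171  0.2474] [-0.1441 -0.4744 -0.578  18.2341 34.633   1.256 ]
```

The opening has passed 30 mm, so I have not got the tube. I'll look before doing anything else.

```bash
python3 - <<'E'
from station import *
from h import *
c=capture("scene");b=capture("side");w=capture("wrist");s=sense();print(s["gripper_width"],s["gripper_force"],s["time_s"])
r=lambda i:cv2.resize(i,(400,300),interpolation=cv2.INTER_CUBIC)
cv2.imwrite("pics/g1.png",np.vstack([np.hstack([r(c["pixels"][270:390,220:380]),r(b["pixels"][160:280,270:430])]),np.hstack([r(w["pixels"]),r(w["pixels"][100:340,160:480])])]))
E
```

```text
0.019478628108002684 0.0 3.9833
```

View pics/g1.png

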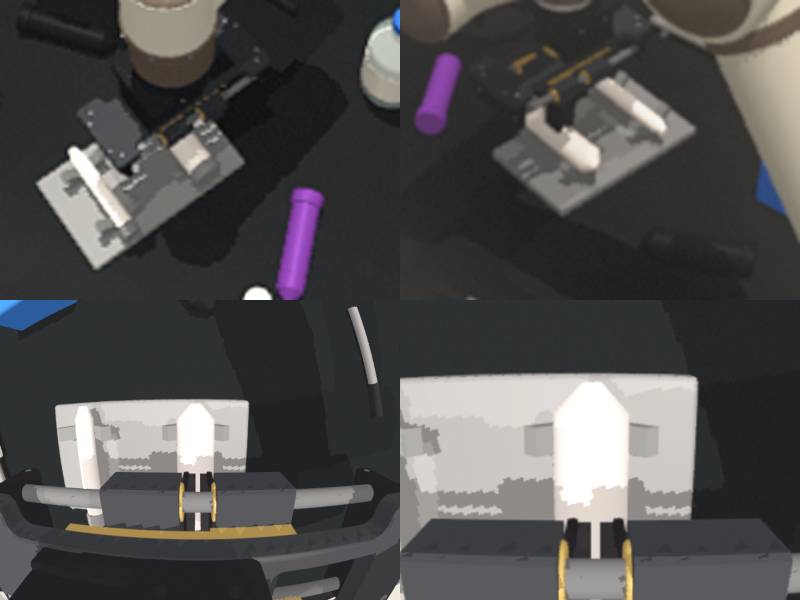

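The fingers are shut on top of the tube, which is undisturbed, so the fingertips look higher than the report implies. I'll check the reported TCP against the pictures.

```bash
python3 - <<'E'
from station import *
from h import *
import station
c=capture("scene");b=capture("side");w=capture("wrist");s=sense();t=s["tcp_pos"]
for dz in(-.019,0,.02,.04): print(dz,"scene",proj(c,t+[0,0,dz]),"side",proj(b,t+[0,0,dz]),"wrist",proj(w,t+[0,0,dz],True))
R,tt,f=cam(w);print("cam pos",-R.T@tt-t, "axis",R[2]); print(s["gripper_width"],s["joints"])
def crop(i,x,y,w_,h): return cv2.resize(i["pixels"][y:y+h,x:x+w_],(400,300),interpolation=cv2.INTER_CUBIC)
cv2.imwrite("pics/g2.png",np.vstack([np.hstack([crop(b,305,190,60,45),crop(c,270,305,60,45)]),np.hstack([crop(w,250,240,120,90),crop(w,200,200,240,180)])]))
E
```

```text
-0.019 scene [291.2669 325.5345] side [334.209  220.2794] wrist [315.2511 269.6124]
0 scene [291.0662 322.9757] side [334.3411 215.3085] wrist [315.1561 281.497 ]
0.02 scene [290.8491 320.2101] side [334.4824 209.9883] wrist [315.036  296.5804]
0.04 scene [290.6261 317.3675] side [334.6262 204.5758] wrist [314.8888 315.1526]
cam pos [-0.0674  0.0195  0.1824] axis [ 0.2464 -0.0699 -0.9666]
0.006408297899698963 [  -4.5255   34.0379   -3.618    -0.0017  -52.341  -101.0681]
```

View pics/g2.png

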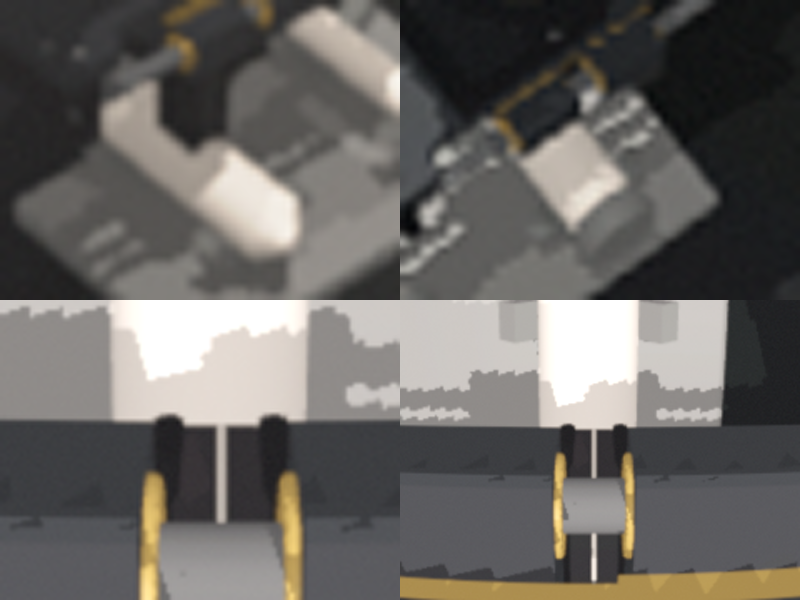

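```bash
python3 - <<'E'
from station import *
from h import *
b=capture("side");w=capture("wrist");c=capture("scene");s=sense();R=s["ee_rot"];t=s["tcp_pos"]
for q in((339.5,209.5),(335,212.5),(328.7,209.5)):
  for u in (297.,316,334):
    p,e=tri((w,u,277,True),(b,*q,False));print(q,u,p,R.T@(p-t)*1e3,np.array(e)*1e3)
print("campos side",ray(b,0,0)[0],"scene",ray(c,0,0)[0])
print([ (d,proj(w,t+R@np.array(d),True),proj(b,t+R@np.array(d))) for d in((.0095,0,.019),(.0095,0,-.015),(-.0095,0,-.015),(.0095,0.015,-.015))])
E
```

```text
(339.5, 209.5) 297.0 [ 0.6222 -0.2151  0.0699] [ 11.5958  -7.9645 -25.2552] [0.2735 0.2735]
(339.5, 209.5) 316 [ 0.6189 -0.2063  0.0799] [ 17.1844  -0.3243 -35.2441] [1.7198 1.7198]
(339.5, 209.5) 334 [ 0.616  -0.1988  0.0885] [ 21.991    6.0988 -43.8831] [3.3821 3.3821]
(335, 212.5) 297.0 [ 0.6335 -0.2175  0.0485] [ 0.104  -7.2331 -3.8963] [4.1642 4.1642]
(335, 212.5) 316 [ 0.6298 -0.2076  0.0596] [  6.3019   1.3314 -14.9498] [1.849 1.849]
(335, 212.5) 334 [ 0.6266 -0.1992  0.0692] [ 11.6773   8.5739 -24.5931] [0.0848 0.0848]
(328.7, 209.5) 297.0 [ 0.6415 -0.2144  0.053 ] [-6.8039 -2.0594 -8.3396] [13.6551 13.6551]
(328.7, 209.5) 316 [ 0.6384 -0.2052  0.0625] [ -1.3637   5.9871 -17.8231] [11.2662 11.2662]
(328.7, 209.5) 334 [ 0.6356 -0.1972  0.071 ] [  3.5006  12.9402 -26.3685] [9.2513 9.2513]
campos side [-0.0159  0.8218  1.2283] scene [ 0.9533 -0.5568  1.2257]
[((0.0095, 0, 0.019), array([315.2323, 253.7172]), array([336.4944, 222.1541])), ((0.0095, 0, -0.015), array([315.0421, 274.1779]), array([336.7662, 213.2015])), ((-0.0095, 0, -0.015), array([315.1039, 310.047 ]), array([332.1457, 209.4837])), ((0.0095, 0.015, -0.015), array([346.3257, 274.0908]), array([332.5655, 215.6997]))]
```

Call:
arm_command(deltas=[[0,0,0,0,0,-1,1],[0,0,0,0,0,-2.5,1],[0,0,0,0,0,-4.5,1],[0,0,0,0,0,-6,1],[0,0,0,0,0,-6,1],[0,0,0,0,0,-6,1]])

```text
time_s: 4.78
tcp_pos: [0.6362, -0.2106, 0.1062]
ee_rot: [[-0.963, 0.269, 0.003], [0.269, 0.963, -0.0], [-0.003, 0.001, -1.0]]
wrist_force: [0.1, 1.0, -0.3]
gripper_width: 0.003
gripper_force: 0.0
```

```bash
python3 - <<'E'
from station import *
from h import *
b=capture("side");w=capture("wrist");c=capture("scene");s=sense();R=s["ee_rot"];t=s["tcp_pos"]
print(t,s["gripper_width"],s["wrist_force"])
for z in(.019,-.015): 
  d=t+R@np.array([.0095,0,z]);print(z,proj(w,d,True),proj(b,d),proj(c,d))
def crop(i,x,y,w_,h): return cv2.resize(i["pixels"][y:y+h,x:x+w_],(400,300),interpolation=cv2.INTER_CUBIC)
cv2.imwrite("pics/g3.png",np.vstack([np.hstack([crop(b,305,180,60,45),crop(c,260,290,80,60)]),np.hstack([crop(w,250,230,120,90),crop(w,160,120,320,240)])]))
E
```

```text
[ 0.6347 -0.2105  0.1035] 0.0037052442443453134 [ 0.565   0.0327 -0.2305]
0.019 [314.8633 252.0242] [337.2145 206.6319] [288.3186 314.5067]
-0.015 [314.6442 272.2203] [337.4854 197.197 ] [287.8876 309.4586]
```

View pics/g3.png

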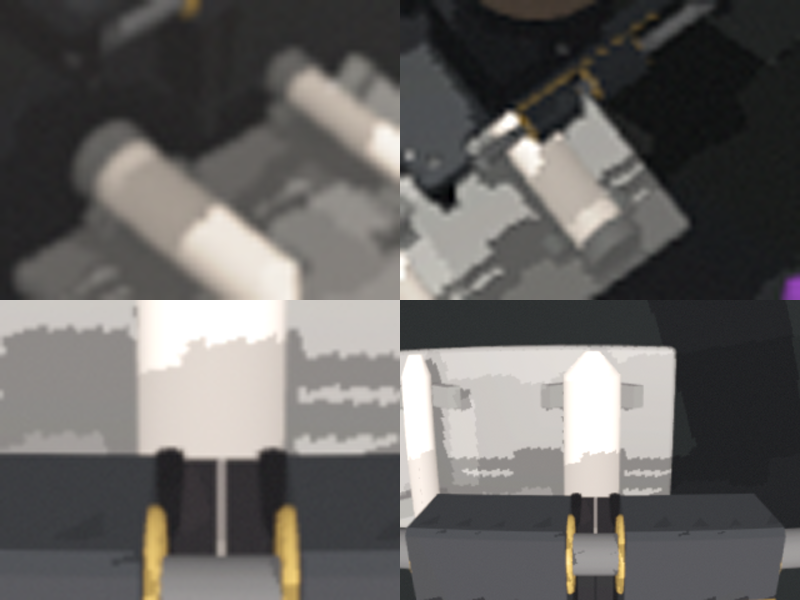

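The bare fingertips sit about 16 mm short of the reported TCP instead of 19 mm ahead of it. The true grasp point is therefore about 35 mm behind the reported TCP, so I have to go about 34 mm deeper. I'll open and go down gently, watching the force.

Call:
arm_command(deltas=[[0,0,0,0,0,0,-1],[0,0,0,0,0,0,-1],[0,0,0,0,0,0,-1],[0,0,0,0,0,0,-1],[0,0,0,0,0,0,-1],[0,0,0,0,0,0,-1],[0,0,0,0,0,0,-1],[0,0,0,0,0,0,-1]])

```text
time_s: 5.6
tcp_pos: [0.6355, -0.2106, 0.1047]
ee_rot: [[-0.963, 0.269, -0.0], [0.269, 0.963, 0.0], [0.0, 0.0, -1.0]]
wrist_force: [-0.2, 0.1, -0.7]
gripper_width: 0.524
gripper_force: 0.0
```

Call:
arm_command(deltas=[[0,0,0,0,-0.1,2,-1],[0,0,0,0,-0.1,4,-1],[0,0,0,0,-0.1,6,-1],[0,0,0,0,-0.1,7,-1],[0,0,0,0,-0.1,7.5,-1],[0,0,0,0,-0.1,8,-1],[0,0,0,0,-0.1,8,-1]])

```text
time_s: 6.18
tcp_pos: [0.6353, -0.2116, 0.0244]
ee_rot: [[-0.963, 0.269, -0.0], [0.269, 0.963, -0.0], [0.0, -0.0, -1.0]]
wrist_force: [-0.2, 0.7, 0.0]
gripper_width: 0.982
gripper_force: 0.0
```

Call:
arm_command(deltas=[[0,0,0,0,0,0.3,-1],[0,0,0,0,0,0.6,-1],[0,0,0,0,0,0.9,-1],[0,0,0,0,0,1.2,-1],[0,0,0,0,0,1.2,-1]])

```text
time_s: 6.6
tcp_pos: [0.6348, -0.2115, 0.0121]
ee_rot: [[-0.963, 0.269, -0.001], [0.269, 0.963, 0.0], [0.001, 0.0, -1.0]]
wrist_force: [0.0, -0.7, 0.3]
gripper_width: 0.998
gripper_force: 0.0
```

Call:
arm_command(deltas=[[0,0,0,0,0,0,1],[0,0,0,0,0,0,1],[0,0,0,0,0,0,1],[0,0,0,0,0,0,1],[0,0,0,0,0,0,1],[0,0,0,0,0,0,1],[0,0,0,0,0,0,1],[0,0,0,0,0,0,1]])

```text
time_s: 7.27
tcp_pos: [0.6352, -0.2116, 0.0126]
ee_rot: [[-0.963, 0.269, -0.0], [0.269, 0.963, 0.0], [0.0, 0.0, -1.0]]
wrist_force: [-0.2, -0.6, -0.6]
gripper_width: 0.477
gripper_force: 0.0
```

Call:
arm_command(deltas=[[0,0,0,0,0,0,1],[0,0,0,0,0,0,1],[0,0,0,0,0,0,1],[0,0,0,0,0,0,1]])

```text
time_s: 7.6
tcp_pos: [0.635, -0.2122, 0.0129]
ee_rot: [[-0.963, 0.269, -0.0], [0.269, 0.963, -0.001], [0.0, -0.001, -1.0]]
wrist_force: [-1.6, -3.0, 0.8]
gripper_width: 0.329
gripper_force: 30.0
```

Gripped at 28.6 mm with 30 N. Tube axis is 32 mm behind the reported TCP. Lift and plan the transfer.

Call:
arm_command(deltas=[[0,0,0,0,0,-1,1],[0,0,0,0,0,-4,1],[0,0,0,0,0,-8,1],[0,0,0,0,0,-12,1],[0,0,0,0,0,-16,1],[0,0,0,0,0,-20,1],[0,0,0,0,0,-20,1],[0,0,0,0,0,-20,1]])

```text
time_s: 8.27
tcp_pos: [0.6369, -0.2112, 0.217]
ee_rot: [[-0.963, 0.268, 0.008], [0.268, 0.963, -0.0], [-0.008, 0.002, -1.0]]
wrist_force: [-0.0, -0.1, -1.1]
gripper_width: 0.338
gripper_force: 30.0
```

```bash
cat >> h.py <<'E'
O=np.array([.6194,.193,.115]);YAW=18.2;G=.032
def goal(s,x,y,z,yaw=None,o=None,g=G):
    H=Rhead(YAW if yaw is None else yaw); o=O if o is None else o
    R=Rtool(-H[:,2],H[:,1]); return delta(s,o+H@np.array([x,y,z])+R[:,2]*g,R)
E
python3 - <<'E'
from station import *
from h import *
s=sense();print(s["tcp_pos"],s["wrist_force"],s["gripper_width"],s["joints"])
print(goal(s,0,0,.19))
E
```

```text
[ 0.6369 -0.2112  0.217 ] [-0.0234 -0.0947 -1.11  ] 0.3379916302686951 [  -4.5805   25.8539    8.5483   -0.033   -72.2214 -100.9828]
[-0.1442 -0.466  -0.5773 18.6703 34.347  -3.8227]
```

Call:
arm_command(deltas=[[-0.02,-0.05,-0.06,1.5,2,-1,1],[-0.04,-0.1,-0.12,4,5.4,-2,1],[-0.06,-0.17,-0.2,6.4,8.7,-3,1],[-0.08,-0.24,-0.29,8.8,12,-3,1],[-0.1,-0.31,-0.38,11.2,15.3,-3,1],[-0.12,-0.38,-0.47,13.6,18.6,-3,1],[-0.13,-0.43,-0.53,16,21.8,-3,1],[-0.14,-0.46,-0.57,18.2,24.8,-3,1]])

```text
time_s: 8.93
tcp_pos: [0.5234, 0.0773, 0.2411]
ee_rot: [[-0.847, -0.307, 0.433], [-0.272, 0.952, 0.143], [-0.456, 0.003, -0.89]]
wrist_force: [0.8, 0.0, -0.4]
gripper_width: 0.334
gripper_force: 30.0
```

```bash
python3 - <<'E'
from station import *
from h import *
s=sense();print(s["tcp_pos"],s["wrist_force"],s["gripper_width"],s["joints"])
print(goal(s,-.06,0,.19),goal(s,0,0,.17))
E
```

```text
[0.5234 0.0773 0.2411] [ 0.8271  0.0017 -0.4134] 0.3338490439189783 [  28.9173   -2.6815  -33.2887    8.9452  -32.9805 -107.4647]
[ 0.0001 -0.0151 -0.0067  0.7113  7.993   1.32  ] [ 0.0001 -0.0151 -0.0067 -5.318   8.0329  3.2294]
```

Call:
arm_command(deltas=[[0,-0.015,-0.007,0.7,3,1,1],[0,-0.015,-0.007,0.7,6.5,1.3,1],[0,-0.015,-0.007,0.7,8,1.3,1],[0,-0.015,-0.007,-1,8,2,1],[0,-0.015,-0.007,-3,8,2.6,1],[0,-0.015,-0.007,-5.3,8,3.2,1],[0,-0.015,-0.007,-5.3,8,3.2,1],[0,-0.015,-0.007,-5.3,8,3.2,1]])

```text
time_s: 9.6
tcp_pos: [0.5608, 0.1713, 0.2369]
ee_rot: [[-0.841, -0.31, 0.445], [-0.274, 0.951, 0.144], [-0.467, -0.001, -0.884]]
wrist_force: [-0.9, 0.1, -1.2]
gripper_width: 0.336
gripper_force: 30.0
```

```bash
python3 - <<'E'
from station import *
from h import *
import pickle
a=capture("scene");b=capture("side");w=capture("wrist");s=sense();pickle.dump((a,b,w,s),open("v2.pkl","wb"))
print(s["tcp_pos"],s["joints"],goal(s,0,0,.17))
H=Rhead(YAW)
for n,p in(("cap",[.06,0,.17]),("cone",[-.058,0,.17]),("pin",[0,0,.04]),("loclip",[-.033,0,.052])):
    q=O+H@np.array(p);print(n,proj(a,q),proj(b,q),proj(w,q,True))
def crop(i,x,y,w_,h,W=400,Hh=300): return cv2.resize(i["pixels"][y:y+h,x:x+w_],(W,Hh),interpolation=cv2.INTER_CUBIC)
cv2.imwrite("pics/p1.png",np.vstack([np.hstack([crop(a,310,130,120,90),crop(b,180,220,120,90)]),np.hstack([crop(w,0,0,640,480),crop(w,220,160,200,150)])]))
E
```

```text
[0.5598 0.1704 0.2372] [  37.1679    3.0308  -31.5692   17.9145  -30.0872 -122.6222] [-0.0024 -0.0022 -0.0015  0.1109  0.2818 -0.024 ]
cap [367.3533 168.6802] [247.8019 247.1172] [320.3086 409.0714]
cone [329.5658 172.3761] [296.852  275.4481] [320.9674 171.3507]
pin [364.5415 201.4017] [249.6348 290.2192] [319.299  235.0527]
loclip [353.0774 199.315 ] [264.5253 295.0434] [319.385  194.7808]
```

View pics/p1.png

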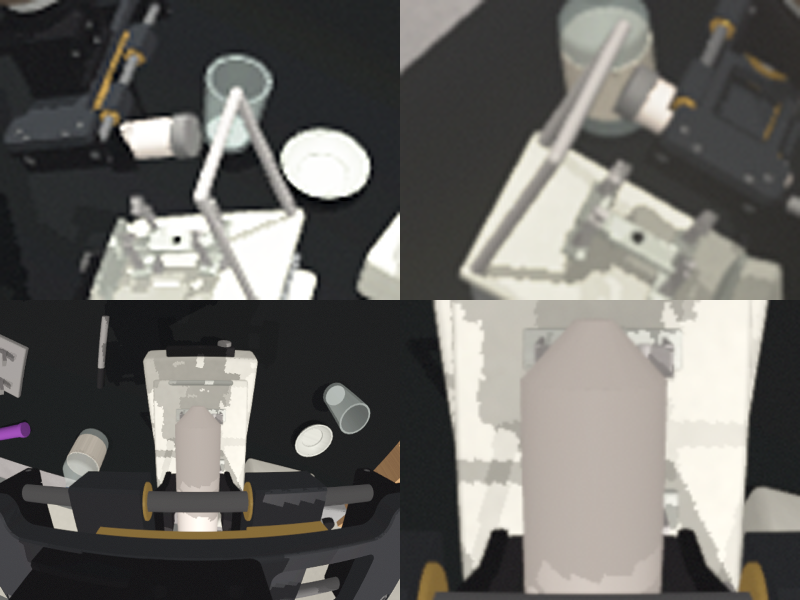

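The cap end is where it should be: seen at scene (366,170), predicted (367,169). The lower clip block is seen in the wrist view at u≈322, v≈185. I'll refine the holder line with the pin dot in two views and the clip block in the wrist view.

```bash
python3 - <<'E'
from h import *
import pickle
a,b,w,s=pickle.load(open("v2.pkl","rb"));H=Rhead(YAW)
def dot(c,u,v,r=3):
    u,v=int(round(u)),int(round(v));g=c["pixels"][v-r:v+r+1,u-r:u+r+1].mean(2);k=np.clip(np.median(g)-30-g,0,None);y,x=np.mgrid[v-r:v+r+1,u-r:u+r+1];return (k*x).sum()/k.sum(),(k*y).sum()/k.sum()
pa,pb=dot(a,363.1,202),dot(b,251.4,291.4);p,e=tri((a,*pa,False),(b,*pb,False))
print(pa,pb,p,np.array(e)*1e3,"head",H.T@(p-O)*1e3)
def hp(c,u,v,z,f):
    o,d=ray(c,u,v,f);o=H.T@(o-O);d=H.T@d;return (o+d*(z-o[2])/d[2])*1e3
print("pin views at z=.041",hp(a,*pa,.041,0),hp(b,*pb,.041,0))
C=lambda x,y:(220+(x-400)*.5,160+(y-300)*.5)
for z in(.035,.052):print("clip edges",z,hp(w,*C(525,345),z,1),hp(w,*C(682,345),z,1))
for n,u,v,z in(("lip",145*1.6,52*1.6,.029),("lip",258*1.6,52*1.6,.029)):print(n,hp(w,u,v,z,1))
R=s["ee_rot"];t=s["tcp_pos"];print("tube by TCP",H.T@(t-R[:,2]*.032-O)*1e3)
for v in (345,400,450):
  print("tube wrist",hp(w,*C({345:594,400:594,450:594}[v],v),.17,1))
o=lambda x,y:(310+x*.3,130+y*.3);o2=lambda x,y:(180+(x-400)*.3,220+y*.3)
q,e=tri((a,*o(187,133),False),(b,*o2(632,93),False));print("cap seen",H.T@(q-O)*1e3,np.array(e)*1e3)
E
```

```text
(np.float64(362.59540229885056), np.float64(202.4609195402299)) (np.float64(250.89165186500887), np.float64(290.833629366489)) [0.599  0.184  0.1465] [1.4726 1.4726] head [-4.7859 -2.225  38.2547]
pin views at z=.041 [-4.6073 -4.6819 41.    ] [-2.9907  0.4753 41.    ]
clip edges 0.035 [-40.4798 -28.28    35.    ] [-40.4888  32.1761  35.    ]
clip edges 0.052 [-42.1265 -26.6799  52.    ] [-42.1349  30.17    52.    ]
lip [-120.3557  -68.2597   29.    ]
lip [-120.722    73.8534   29.    ]
tube by TCP [  1.1746  -2.7448 169.7638]
tube wrist [-53.4704  -1.6021 170.    ]
tube wrist [-42.1642  -1.6177 170.    ]
tube wrist [-31.6349  -1.6307 170.    ]
cap seen [ 55.9015  -2.0964 167.9772] [0.1605 0.1605]
```

Call:
arm_command(deltas=[[0,0,0,0.4,0.3,1.5,1],[0,0,0,0.4,0.3,3,1],[0,0,0,0.4,0.3,4.5,1],[0,0,0,0.4,0.3,5.5,1],[0,0,0,0.4,0.3,6.2,1],[0,0,0,0.4,0.3,6.5,1],[0,0,0,0.4,0.3,6.5,1]])

```text
time_s: 10.33
tcp_pos: [0.5853, 0.1819, 0.1785]
ee_rot: [[-0.84, -0.31, 0.446], [-0.275, 0.951, 0.144], [-0.469, -0.001, -0.883]]
wrist_force: [-0.4, 0.6, -0.6]
gripper_width: 0.338
gripper_force: 30.0
```

```bash
python3 - <<'E'
from station import *
from h import *
import pickle
a=capture("scene");b=capture("side");w=capture("wrist");s=sense();pickle.dump((a,b,w,s),open("v3.pkl","wb"))
H=Rhead(YAW);R=s["ee_rot"];t=s["tcp_pos"];print("tube by TCP",H.T@(t-R[:,2]*.032-O)*1e3,s["wrist_force"],goal(s,-.003,0,.105))
def crop(i,x,y,w_,h,W=400,Hh=300): return cv2.resize(i["pixels"][y:y+h,x:x+w_],(W,Hh),interpolation=cv2.INTER_CUBIC)
cv2.imwrite("pics/p2.png",np.vstack([np.hstack([crop(a,320,160,80,60),crop(b,210,240,80,60)]),np.hstack([crop(w,240,130,160,120),crop(w,200,160,240,180)])]))
E
```

```text
tube by TCP [ -0.4585   0.5596 105.9753] [-0.3858 -0.1307 -0.1079] [-0.0015  0.0018 -0.0014  0.2598 -0.0514  0.0972]
```

View pics/p2.png

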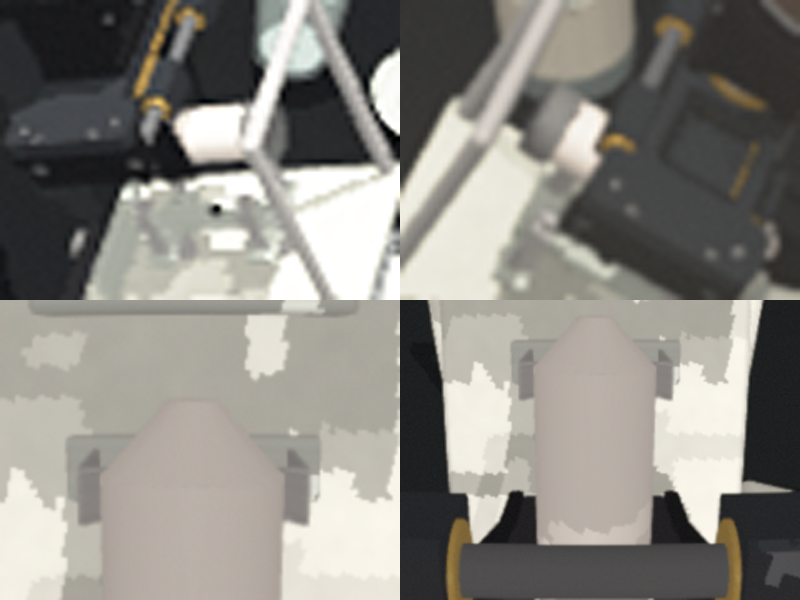

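The lower clip block spans crop x 67–320 and the tube 101–282, so they are nearly concentric. The jaw edges show evenly on both sides.

```bash
python3 - <<'E'
from h import *
import pickle
a,b,w,s=pickle.load(open("v3.pkl","rb"));H=Rhead(YAW)
def hp(c,u,v,z,f):
    o,d=ray(c,u,v,f);o=H.T@(o-O);d=H.T@d;return (o+d*(z-o[2])/d[2])*1e3
C=lambda x,y:(240+x*.4,130+(y-300)*.4)
for n,x1,x2,y,z in(("clip",67,320,440,.035),("clip",67,320,440,.052),("jaw",78,308,450,.06),("jaw",78,308,525,.06),("lip",30,358,310,.029),("tube",101,282,500,.105),("tube",101,282,590,.105)):
    p,q=hp(w,*C(x1,y),z,1),hp(w,*C(x2,y),z,1);print(n,z,p,q,(p+q)/2)
D=lambda x,y:(200+(x-400)*.6,160+(y-300)*.6)
p,q=hp(w,*D(438,360),0,1),hp(w,*D(755,360),0,1);print("plate",p,q,(p+q)/2)
p,q=hp(w,*D(470,480),0,1),hp(w,*D(742,480),0,1);print("plate",p,q,(p+q)/2)
E
```

```text
clip 0.035 [-46.099  -28.5683  35.    ] [-46.0445  32.1444  35.    ] [-46.0718   1.7881  35.    ]
clip 0.052 [-47.9708 -26.25    52.    ] [-47.9205  29.7942  52.    ] [-47.9457   1.7721  52.    ]
jaw 0.06 [-46.6691 -22.8396  60.    ] [-46.6229  26.148   60.    ] [-46.646    1.6542  60.    ]
jaw 0.06 [-30.3283 -23.2474  60.    ] [-30.2841  26.5247  60.    ] [-30.3062   1.6386  60.    ]
lip 0.029 [-77.7876 -37.9861  29.    ] [-77.7213  41.904   29.    ] [-77.7544   1.9589  29.    ]
tube 0.105 [-43.7413 -13.5949 105.    ] [-43.7114  16.3525 105.    ] [-43.7264   1.3788 105.    ]
tube 0.105 [-28.2847 -13.9662 105.    ] [-28.2595  16.6868 105.    ] [-28.2721   1.3603 105.    ]
plate [-35.7395 -65.2335   0.    ] [-35.6352  69.6289   0.    ] [-35.6873   2.1977   0.    ]
plate [ 17.899  -53.8921   0.    ] [18.1024 66.9568  0.    ] [18.0007  6.5324  0.    ]
```

Call:
arm_command(deltas=[[0,0,0,0.25,0.04,0.2,1],[0,0,0,0.25,0.04,0.5,1],[0,0,0,0.25,0.04,0.8,1],[0,0,0,0.25,0.04,1.1,1],[0,0,0,0.25,0.04,1.3,1],[0,0,0,0.25,0.04,1.3,1]])

```text
time_s: 10.98
tcp_pos: [0.5894, 0.1838, 0.1659]
ee_rot: [[-0.839, -0.31, 0.446], [-0.275, 0.951, 0.144], [-0.469, -0.001, -0.883]]
wrist_force: [-0.1, -1.0, -1.0]
gripper_width: 0.335
gripper_force: 30.0
```

```bash
cat > st.py <<'E'
from station import *
from h import *
s=sense();H=Rhead(YAW);R=s["ee_rot"];t=s["tcp_pos"]
print(s["time_s"],"tube head mm",H.T@(t-R[:,2]*.032-O)*1e3,"F head",H.T@s["wrist_force"],"M",R.T@s["moment"],"turn",goal(s,0,0,.1)[:3],s["gripper_width"])
E
python3 st.py
```

```text
10.9833 tube head mm [-3.8396  0.7131 91.6549] F head [-0.8377 -0.8886 -0.6702] M [-0.0572  1.1183  0.0075] turn [-0.0023 -0.0007 -0.0013] 0.3352095558342604
```

Call:
arm_command(deltas=[[0,0,0,0,0,0.15,1],[0,0,0,0,0,0.3,1],[0,0,0,0,0,0.45,1],[0,0,0,0,0,0.6,1],[0,0,0,0,0,0.6,1],[0,0,0,0,0,0.6,1]])

```text
time_s: 11.48
tcp_pos: [0.5921, 0.1848, 0.1612]
ee_rot: [[-0.839, -0.31, 0.447], [-0.274, 0.951, 0.145], [-0.47, -0.001, -0.883]]
wrist_force: [0.1, -0.4, -1.6]
gripper_width: 0.332
gripper_force: 30.0
```

Call:
arm_command(deltas=[[0,0,0,0,0,0.15,1],[0,0,0,0,0,0.3,1],[0,0,0,0,0,0.4,1],[0,0,0,0,0,0.4,1],[0,0,0,0,0,0.4,1]])

```text
time_s: 11.9
tcp_pos: [0.5939, 0.1854, 0.1577]
ee_rot: [[-0.839, -0.31, 0.447], [-0.274, 0.951, 0.145], [-0.47, -0.001, -0.883]]
wrist_force: [0.1, 0.6, -0.1]
gripper_width: 0.336
gripper_force: 30.0
```

```bash
python3 st.py
```

```text
11.9 tube head mm [-3.4847  0.7983 82.1832] F head [ 0.1731  0.5103 -0.1761] M [-0.0098  1.0903  0.0116] turn [-0.0019  0.0002 -0.0013] 0.33552025923329243
```

Call:
arm_command(deltas=[[0,0,0,0,0,0.1,1],[0,0,0,0,0,0.2,1],[0,0,0,0,0,0.3,1],[0,0,0,0,0,0.3,1],[0,0,0,0,0,0.3,1]])

```text
time_s: 12.32
tcp_pos: [0.5952, 0.1858, 0.155]
ee_rot: [[-0.839, -0.31, 0.447], [-0.275, 0.951, 0.145], [-0.47, -0.001, -0.883]]
wrist_force: [-0.5, -0.4, -1.1]
gripper_width: 0.339
gripper_force: 30.0
```

Call:
arm_command(deltas=[[0,0,0,0,0,0.1,1],[0,0,0,0,0,0.2,1],[0,0,0,0,0,0.3,1],[0,0,0,0,0,0.3,1],[0,0,0,0,0,0.3,1]])

```text
time_s: 12.73
tcp_pos: [0.5965, 0.1862, 0.1524]
ee_rot: [[-0.839, -0.31, 0.447], [-0.274, 0.951, 0.145], [-0.47, -0.001, -0.883]]
wrist_force: [0.0, 1.0, -0.1]
gripper_width: 0.335
gripper_force: 30.0
```

Call:
arm_command(deltas=[[0,0,0,0,0,0.1,1],[0,0,0,0,0,0.2,1],[0,0,0,0,0,0.3,1],[0,0,0,0,0,0.3,1],[0,0,0,0,0,0.3,1]])

```text
time_s: 13.15
tcp_pos: [0.5982, 0.1869, 0.1509]
ee_rot: [[-0.838, -0.311, 0.448], [-0.274, 0.951, 0.146], [-0.471, -0.001, -0.882]]
wrist_force: [-3.2, -1.2, 4.5]
gripper_width: 0.334
gripper_force: 30.0
```

```bash
python3 st.py
```

```text
13.15 tube head mm [-2.6412  0.9033 74.0251] F head [-0.8835 -0.16    5.5274] M [-0.1084  1.3457  0.0365] turn [-0.0016  0.0022 -0.0012] 0.3337114930141212
```

Call:
arm_command(deltas=[[0,0,0,0,0,0.1,1],[0,0,0,0,0,0.2,1],[0,0,0,0,0,0.3,1],[0,0,0,0,0,0.3,1]])

```text
time_s: 13.48
tcp_pos: [0.5999, 0.1875, 0.1489]
ee_rot: [[-0.838, -0.311, 0.449], [-0.274, 0.951, 0.146], [-0.472, -0.001, -0.881]]
wrist_force: [-4.8, -1.2, 6.7]
gripper_width: 0.336
gripper_force: 30.0
```

Call:
arm_command(deltas=[[0,0,0,0,0,0.1,1],[0,0,0,0,0,0.2,1],[0,0,0,0,0,0.3,1],[0,0,0,0,0,0.3,1]])

```text
time_s: 13.82
tcp_pos: [0.6014, 0.1881, 0.1464]
ee_rot: [[-0.837, -0.311, 0.45], [-0.274, 0.95, 0.147], [-0.473, -0.0, -0.881]]
wrist_force: [-4.1, -2.8, 6.4]
gripper_width: 0.334
gripper_force: 30.0
```

```bash
python3 st.py
```

```text
13.8167 tube head mm [-1.801   1.0032 68.4734] F head [-1.1963 -1.4311  7.8603] M [0.0585 1.0966 0.0109] turn [-0.0012  0.0038 -0.0012] 0.3339244407302493
```

Call:
arm_command(deltas=[[0,0,0,0,0,0.1,1],[0,0,0,0,0,0.2,1],[0,0,0,0,0,0.3,1],[0,0,0,0,0,0.3,1]])

```text
time_s: 14.15
tcp_pos: [0.6029, 0.1887, 0.1435]
ee_rot: [[-0.838, -0.311, 0.449], [-0.274, 0.95, 0.147], [-0.473, -0.0, -0.881]]
wrist_force: [-1.4, -0.9, 4.9]
gripper_width: 0.334
gripper_force: 30.0
```

Call:
arm_command(deltas=[[0,0,0,0,0,0.1,1],[0,0,0,0,0,0.2,1],[0,0,0,0,0,0.2,1]])

```text
time_s: 14.4
tcp_pos: [0.6038, 0.1891, 0.1411]
ee_rot: [[-0.838, -0.311, 0.449], [-0.274, 0.95, 0.147], [-0.472, -0.0, -0.882]]
wrist_force: [2.2, 0.6, 2.4]
gripper_width: 0.336
gripper_force: 30.0
```

```bash
python3 st.py
```

```text
14.4 tube head mm [-2.0093  1.1581 62.5267] F head [ 3.1448 -0.0972  1.1024] M [ 0.285   0.1359 -0.0079] turn [-0.0008  0.0029 -0.0012] 0.335645011369179
```

Call:
arm_command(deltas=[[0,0,0,0,0,0.1,1],[0,0,0,0,0,0.2,1],[0,0,0,0,0,0.2,1]])

```text
time_s: 14.65
tcp_pos: [0.6043, 0.1892, 0.1382]
ee_rot: [[-0.839, -0.311, 0.447], [-0.275, 0.95, 0.146], [-0.47, -0.0, -0.882]]
wrist_force: [6.3, 0.1, -2.3]
gripper_width: 0.335
gripper_force: 30.0
```

Call:
arm_command(deltas=[[0,0,0,0,0,0.1,1],[0,0,0,0,0,0.2,1],[0,0,0,0,0,0.2,1]])

```text
time_s: 14.9
tcp_pos: [0.6046, 0.1891, 0.1356]
ee_rot: [[-0.839, -0.311, 0.446], [-0.275, 0.95, 0.145], [-0.469, -0.001, -0.883]]
wrist_force: [5.2, 2.2, -4.1]
gripper_width: 0.338
gripper_force: 30.0
```

```bash
python3 st.py
```

```text
14.9 tube head mm [-3.8334  0.9953 57.3802] F head [ 3.0228  0.4742 -6.2845] M [ 0.0999 -0.1525 -0.0139] turn [-0.0015 -0.0007 -0.0009] 0.33798533286228344
```

Call:
arm_command(deltas=[[0,0,0,0,0,0.1,1],[0,0,0,0,0,0.1,1],[0,0,0,0,0,0.1,1]])

```text
time_s: 15.15
tcp_pos: [0.6047, 0.1891, 0.1346]
ee_rot: [[-0.84, -0.311, 0.446], [-0.275, 0.951, 0.145], [-0.468, -0.001, -0.884]]
wrist_force: [5.7, 1.6, -5.4]
gripper_width: 0.335
gripper_force: 30.0
```

Call:
arm_command(deltas=[[0,0,0,0,0,0.1,1],[0,0,0,0,0,0.1,1],[0,0,0,0,0,0.1,1]])

```text
time_s: 15.4
tcp_pos: [0.605, 0.1891, 0.1337]
ee_rot: [[-0.84, -0.311, 0.445], [-0.275, 0.951, 0.144], [-0.468, -0.001, -0.884]]
wrist_force: [5.1, 2.3, -6.1]
gripper_width: 0.333
gripper_force: 30.0
```

```bash
python3 st.py
```

```text
15.4 tube head mm [-4.3271  0.8154 55.5251] F head [ 2.0535  0.6055 -7.9558] M [-0.2268  0.3514 -0.0384] turn [-0.0019 -0.0013 -0.0011] 0.33314640760495273
```

Call:
arm_command(deltas=[[0,0,0,0,0,0.1,1],[0,0,0,0,0,0.1,1],[0,0,0,0,0,0.1,1]])

```text
time_s: 15.65
tcp_pos: [0.6054, 0.1891, 0.1331]
ee_rot: [[-0.84, -0.31, 0.446], [-0.275, 0.951, 0.144], [-0.468, -0.001, -0.883]]
wrist_force: [2.3, 2.6, -5.9]
gripper_width: 0.339
gripper_force: 30.0
```

Call:
arm_command(deltas=[[0,0,0,0,0,0.1,1],[0,0,0,0,0,0.1,1],[0,0,0,0,0,0.1,1]])

```text
time_s: 15.9
tcp_pos: [0.6055, 0.1891, 0.133]
ee_rot: [[-0.839, -0.31, 0.446], [-0.275, 0.951, 0.145], [-0.469, -0.001, -0.883]]
wrist_force: [-5.8, 0.8, 0.8]
gripper_width: 0.336
gripper_force: 30.0
```

```bash
python3 st.py
```

```text
15.9 tube head mm [-4.2435  0.7169 54.6936] F head [-4.2768  2.6129  3.2024] M [-0.9557  1.9402 -0.0429] turn [-0.0022 -0.0002 -0.0011] 0.3355307434876892
```

The force swung from −8 N (jaws drawing in) to +3 N while the tube stopped at z = 54.7 mm, 20 mm below first contact, so it is on the bed. Release.

Call:
arm_command(deltas=[[0,0,0,0,0,0,-1],[0,0,0,0,0,0,-1],[0,0,0,0,0,0,-1],[0,0,0,0,0,0,-1],[0,0,0,0,0,0,-1],[0,0,0,0,0,0,-1],[0,0,0,0,0,0,-1],[0,0,0,0,0,0,-1]])

```text
time_s: 16.57
tcp_pos: [0.6065, 0.1894, 0.133]
ee_rot: [[-0.839, -0.31, 0.447], [-0.274, 0.951, 0.145], [-0.47, -0.001, -0.883]]
wrist_force: [-0.1, 0.4, 0.1]
gripper_width: 0.856
gripper_force: 0.0
```

Call:
arm_command(deltas=[[0,0,0,0,0,0,-1],[0,0,0,0,0,0,-1],[0,0,0,0,0,0,-1],[0,0,0,0,0,0,-1]])

```text
time_s: 16.9
tcp_pos: [0.6064, 0.1895, 0.1331]
ee_rot: [[-0.839, -0.31, 0.447], [-0.274, 0.951, 0.145], [-0.47, -0.001, -0.883]]
wrist_force: [-0.2, 0.4, -0.1]
gripper_width: 0.99
gripper_force: 0.0
```

```bash
python3 st.py
```

```text
16.9 tube head mm [-3.3594  0.8007 54.2777] F head [-0.0919  0.4392 -0.1046] M [0.0309 1.0298 0.0279] turn [-0.0019  0.0005 -0.0013] 0.9901132921246938
```

Retreat square to the slope, then look.

Call:
arm_command(deltas=[[0,0,0,0,0,-1,-1],[0,0,0,0,0,-3,-1],[0,0,0,0,0,-6,-1],[0,0,0,0,0,-9,-1],[0,0,0,0,0,-12,-1],[0,0,0,0,0,-14,-1],[0,0,0,0,0,-14,-1],[0,0,0,0,0,-14,-1]])

```text
time_s: 17.57
tcp_pos: [0.5438, 0.1695, 0.2582]
ee_rot: [[-0.838, -0.311, 0.449], [-0.274, 0.951, 0.147], [-0.473, 0.0, -0.881]]
wrist_force: [-1.0, -0.6, -0.3]
gripper_width: 0.998
gripper_force: 0.0
```

Call:
arm_command(deltas=[[0,0,0,3,0,-1,-1],[0,0,0,6,0,-2,-1],[0,0,0,9,0,-3,-1],[0,0,0,9,0,-3,-1],[0,0,0,9,0,-3,-1]])

```text
time_s: 17.98
tcp_pos: [0.4534, 0.1391, 0.239]
ee_rot: [[-0.84, -0.311, 0.445], [-0.276, 0.95, 0.144], [-0.468, -0.002, -0.884]]
wrist_force: [0.7, -0.0, 0.8]
gripper_width: 1.003
gripper_force: 0.0
```

```bash
python3 - <<'E'
from station import *
from h import *
a=capture("scene");b=capture("side");w=capture("wrist");s=sense();H=Rhead(YAW);print(s["time_s"],s["tcp_pos"],s["wrist_force"])
for n,p in(("cap",[.057,.0,.0545]),("cone",[-.061,.0,.0545])): q=O+H@np.array(p);print(n,proj(a,q),proj(b,q),proj(w,q,True))
def crop(i,x,y,w_,h,W=400,Hh=300): return cv2.resize(i["pixels"][y:y+h,x:x+w_],(W,Hh),interpolation=cv2.INTER_CUBIC)
cv2.imwrite("pics/end.png",np.vstack([np.hstack([crop(a,320,150,100,75),crop(b,200,240,100,75)]),np.hstack([crop(w,0,0,640,480),crop(a,220,270,160,120)])]))
E
```

```text
18.1333 [0.4558 0.1407 0.2407] [-0.2965 -0.2954 -0.2374]
cap [380.6974 197.0995] [229.5755 274.4754] [314.6202 368.9933]
cone [344.4758 199.255 ] [275.8292 300.6953] [314.2964 259.6226]
```

View pics/end.png

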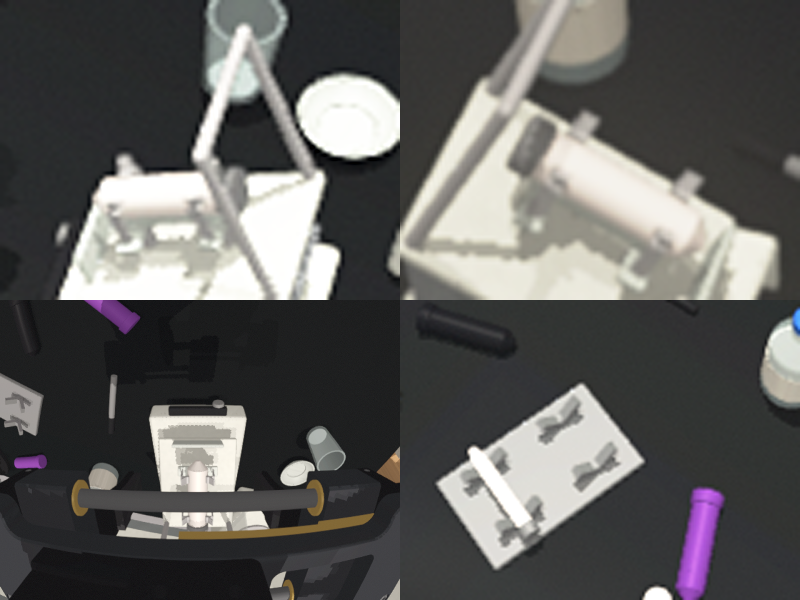

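The tube lies in both clips with the cap uphill. The cap end is seen at scene (380,196), predicted (381,197). The thin tube and the other items look undisturbed, and the gripper is clear.

```bash
python3 -c "
from station import *
print(finish_job())"
```

```text
the job is handed in; nothing more can be done
None
```

The thick tube is snapped into both clips with its cap uphill and seated on the bed by force and height (the seat pin was not read), then released; the thin tube and the bench items in the final pictures look undisturbed, and the job is handed in at about 18 s.

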